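# Knock a sunk vial out of the sample block and weigh it

### The job

The wide white-capped vial is stuck down in one of the three wells of the metal sample block, out of the fingers' reach. Lift the black knob in front of that well to push its knockout rod up under the vial and let go of the knob, then take the raised vial out and set it gently upright on the round pan of the balance. Leave the narrow-necked vial down in its well.

Things in the scene. Friction and masses are not known exactly. Their poses are not given: they have to be found in the camera images.
- block: Fixed dark anodised metal block 70 x 240 mm (x, y), top 95 mm up. Origin on the table under its centre, z up, front -x. Wells, 37 mm wide, floor 40 mm up, at x 0, y -80, 0, 80. In front of each (x -75, same y) a black upright knob, 24 mm diameter, 88 to 116 mm up, joined below the block to that well's knockout rod; both slide up 36 mm at most (stop), need about 10 N, stay where left.
- vial: Vial to weigh: amber, 32 mm diameter, the top 17 mm a white cap of full width (33 mm); 51 mm tall, 60 g. Origin: centre of its underside, z up through the cap. Starts in any one of the three wells, origin 40 mm above the table, cap 4 mm below the block's top. The rod meets it after 2 mm of travel; fully up, the rod holds it 34 mm higher, 30 mm of it clear of the block.
- narrow: Bystander in another well, to be left: amber vial 32 mm in diameter with sloping shoulders and a narrow neck with a small white stopper 16 mm wide; 51 mm tall. Origin: centre of its underside, z up. The third well holds a plain solid steel blank, 33 mm in diameter, 46 mm tall, with a black hole in its top.
- pan (a point): Centre of the top face of the balance's round steel pan, 110 mm in diameter, fixed, 60 mm above the table. The white housing under it is 170 mm wide and reaches 140 mm in front of the pan's centre (towards the robot) and 70 mm behind it, its top 45 mm above the table.
Mind the look-alikes: they are no part of the job. Leave any purple or red look-alike of the vial alone.

How it is judged:
On the way:
1. the vial stands pushed up at least 20 mm in its well by the knockout rod, not held by the fingers (z of vial in the frame of block between 0.06 and 0.08 m and x of vial in the frame of block between -0.008 and 0.008 m and contact force between the fingers and vial below 0.1 N and contact force between vial and block above 0.1 N and linear speed of vial below 0.03 m/s), for 0.2 s.
At the end, for the whole second after the job is handed in: The white-capped vial stands upright (within 8 degrees), released and at rest on the balance pan, its centre within 50 mm of the pan's centre; the narrow-necked vial is still down in its well (within 15 mm of its start) (horizontal distance between vial and pan below 0.05 m and z of vial in the frame of pan between -0.006 and 0.006 m and angle between vial's own z axis and vertical below 0.15 rad and linear speed of vial below 0.03 m/s and contact force between the fingers and vial below 0.1 N and distance of narrow from where it was at the start of the episode below 0.015 m); the robot touches nothing.
It fails at once if the narrow-necked vial is pushed up or moved by more than 15 mm (distance of narrow from where it was at the start of the episode above 0.015 m).
It fails at once if the vial is dropped or thrown on the pan (faster than 0.8 m/s within 60 mm above it) (horizontal distance between vial and pan below 0.06 m and z of vial in the frame of pan below 0.06 m and linear speed of vial above 0.8 m/s).
It also fails if it takes over 48 s, if anything falls off the work surface, if the arm or the gripper's body presses on something with over 40 N, if the wrist force passes 120 N, or if a joint passes its speed limit or range.

### The arm

A 6-joint arm with a two-finger parallel gripper is mounted at the origin on the work surface. World frame = base frame: x ahead of the robot, y to its left, z up, the work surface at z = 0. Lengths are in m, angles in rad, forces in N, time in s.
With the tool pointing down it reaches from about 0.375 to 0.9 m from the base axis. Payload 3.1 kg.
Tool frame: the origin (TCP) lies midway between the tips of the shut fingers; the grasp point (between the pads) lies 19 mm behind it; z points along the fingers, y is the line along which they close (so a half turn about z gives the same grasp; the last joint's range is limited). The gripper opens to 87 mm and grips with 3 to 60 N. Pads are 19 mm wide; open, the fingers measure 117 mm over their backs; the gripper's body (75 mm by 190 mm) begins 51 mm behind the grasp point.
Start: joints at [0.945, 0.527, 1.433, -0, 1.181, -0.178], TCP at [0.271, 0.563, 0.223] pointing down, gripper open.
Joint ranges: [-3.08, 3.08], [-0.75, 2.2], [0.22, 2.44], [-1.43, 4.57], [0, 2.65], [-2.85, 2.85]. Speed limits (rad/s): [2.79, 2.79, 3.14, 3.14, 3.14, 3.14].

### API

Orientations are given as a unit quaternion [w, x, y, z].
In Python, from rig import monitor, camera, job gives the robot as it stands.
- The arm moves only by the shell command python3 -m creep 'ROWS' [FORCE]. ROWS is JSON, a list that holds one entry, the list of rows, each a list of 7 numbers: the turn, a rotation vector about the tool's x, y, z scaled (see below), then the shift along the tool's x, y, z scaled (see below), then the closure, from -1 (fully open) to 1 (shut). A call has 1 to 5 rows; each row is the pose to reach, as a shift and turn from the pose commanded when the call began, along the tool's axes at that moment, turning the shorter way round; what a row does not reach only later rows make up. The controller multiplies each number of a shift by 80 mm and each number of a turn by 180 degrees. A row lasts 1/10 s, in which the tool goes at most 50 mm and 8.59 degrees, less where a joint would pass 70% of its speed; a pose out of reach is approached as far as the arm can. A call with a number of a shift or a turn outside -1 to 1 is refused whole. A call with a gripper value outside its range is refused whole. The fingers move at their own pace and stop on an object; FORCE is the grip in N (left out, the last holds). Time passes only in rows, so rows that repeat a pose let the fingers close. It gives the time, the measured TCP pose, the force, the opening and the grip force at its end, in the units of the state.
- monitor.observe(): the state, without advancing time (a new reading comes with each control period).
- camera(name): name is "scene" or "top" or "wrist"; returns a dict with "image" (420x560x3 uint8, red, green, blue), "intrinsics" (3x3 intrinsics, pixels), "rvec" (rotation vector, rad) and "tvec" (3), from world to camera coordinates, as OpenCV has them. Camera axes: x right, y down, z forward; pixel columns grow to the right and rows downward; lengths in m; the calibration is good to about 2 mm. The wrist camera is an equidistant fisheye: a pixel r from the principal point sees the ray r / f radians off the axis. A picture is of the moment at which its call begins. There is no depth.
- job.job_done(): hands the job in; it is judged then, once.
The state is a dict: "time": time; "qpos": joint angles; "joint_velocities": joint speeds; "effort": joint torques, N m; "position": TCP position; "eef_rot": TCP orientation; "contact_force": force on the tool from outside, world axes, zero at the start; "moment": the same for the moment, N m; "finger_gap": finger opening in m; "grasp_force": force on a finger pad.
Only numpy, scipy, OpenCV 4.12 (cv2) and the standard library are available. Lean on these libraries where they do the work, as an engineer would, in place of code of your own. Each camera call takes 0.05 s, during which the arm holds its last target. There are 200 camera calls.

## Working session

There is one attempt and no reset: what is moved stays moved. The work goes in short steps, Python scripts to look and compute and a shell command to move; the robot and the scene stay as the last step left them, time stands still between calls to the robot, and variables do not carry over. Pictures are saved under pics/ and viewed, at most 10 in all, crops included, and the job is handed in when it is done.

```bash
ls; mkdir -p pics
python3 - <<'E'
from rig import monitor,camera
import cv2,numpy as np
s=monitor.observe();print({k:np.round(v,3) for k,v in s.items()})
for n in ("scene","top"):
    c=camera(n);cv2.imwrite(f"pics/{n}0.png",c["image"][:,:,::-1]);np.savez(f"pics/{n}0.npz",**c);print(n,c["intrinsics"],c["rvec"],c["tvec"])
E
```

```text
pics
{'time': np.float64(0.0), 'qpos': array([ 0.944,  0.528,  1.434, -0.   ,  1.181, -0.178]), 'joint_velocities': array([-0.   ,  0.   , -0.001,  0.   , -0.001, -0.001]), 'effort': array([  0.   , -44.003, -17.659,   0.063,   0.058,  -0.   ]), 'position': array([0.27 , 0.563, 0.222]), 'eef_rot': array([-0.   ,  0.222,  0.975, -0.001]), 'contact_force': array([0.328, 0.161, 0.124]), 'moment': array([-0.015,  0.012, -0.002]), 'grasp_force': np.float64(0.0), 'finger_gap': np.float64(0.087)}
scene [[419.03929435   0.         282.16981182]
 [  0.         419.03929435 208.37290862]
 [  0.           0.           1.        ]] [ 1.22866064  2.44540367 -0.79051913] [ 0.35396066 -0.34076658  1.16251094]
top [[452.66961672   0.         280.75141422]
 [  0.         452.66961672 207.35975925]
 [  0.           0.           1.        ]] [ 2.1823135  -1.95617519  0.26359775] [-0.07544497  0.59469288  0.68535411]
```

View pics/scene0.png

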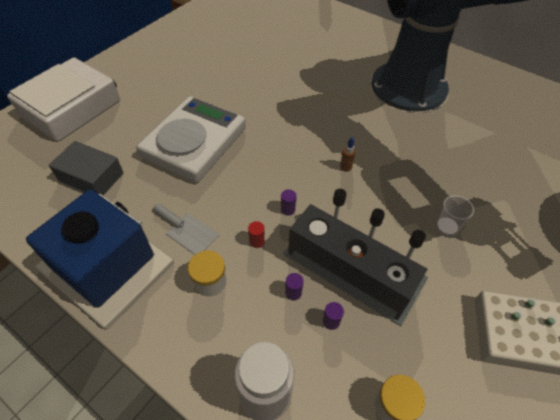

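View pics/top0.png

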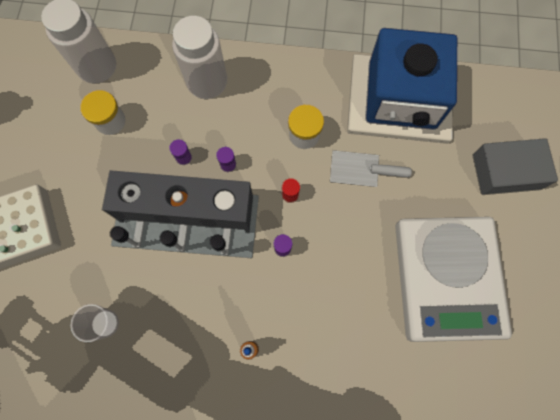

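The wide white cap sits in the end well nearest the balance (scene 318,228; top 225,201). The narrow vial is in the middle well and the blank is at the far end. The vial's knob is at scene (340,197), top (218,242), and the pan is at scene (182,138), top (455,255).

```bash
cat > h.py <<'E'
import numpy as np,cv2
from scipy.spatial.transform import Rotation as R
def ray(c,p):
    d=np.array([(p[0]-c["intrinsics"][0,2])/c["intrinsics"][0,0],(p[1]-c["intrinsics"][1,2])/c["intrinsics"][1,1],1])
    M=cv2.Rodrigues(c["rvec"])[0]; return -M.T@c["tvec"], M.T@d
def onz(c,p,z):
    o,d=ray(c,p); return o+d*(z-o[2])/d[2]
def blobs(c,lo,hi,roi,amin=20):
    x0,y0,x1,y1=roi
    hsv=cv2.cvtColor(c["image"],cv2.COLOR_RGB2HSV); m=cv2.inRange(hsv,np.array(lo),np.array(hi)); k=np.zeros_like(m);k[y0:y1,x0:x1]=m[y0:y1,x0:x1]
    n,l,s,ce=cv2.connectedComponentsWithStats(k)
    return [(s[i],ce[i]) for i in range(1,n) if s[i,4]>=amin]
E
python3 - <<'E'
from h import *
np.set_printoptions(precision=4,suppress=True)
S=dict(np.load("pics/scene0.npz"));T=dict(np.load("pics/top0.npz"))
for n,c,roi in(("S",S,(300,212,335,245)),("T",T,(208,185,242,215))):
    for s,ce in blobs(c,(0,0,150),(180,80,255),roi): print("cap",n,s,ce,onz(c,ce,.091))
for n,c,roi in(("S",S,(330,185,432,252)),("T",T,(105,222,230,255))):
    for s,ce in blobs(c,(0,0,0),(180,255,30),roi): print("knob",n,s,ce,onz(c,ce,.108))
for n,c,roi in(("S",S,(345,240,410,290)),("T",T,(115,180,195,205))):
    for s,ce in blobs(c,(0,0,120),(180,90,255),roi,10): print("well",n,s,ce,onz(c,ce,.091))
for n,c,roi in(("S",S,(150,112,212,165)),("T",T,(415,215,495,295))):
    for s,ce in blobs(c,(0,0,90),(180,60,185),roi,300): print("pan",n,s,ce,onz(c,ce,.06))
# approx by eye
print(onz(S,(182,137),.06),onz(T,(455,255),.06))
a=cv2.resize(S["image"][180:310,270:440],None,fx=4,fy=4);b=cv2.resize(T["image"][165:265,90:270],None,fx=4,fy=4)
cv2.imwrite("pics/a.png",a[:,:,::-1]);cv2.imwrite("pics/b.png",b[:,:,::-1])
E
```

```text
cap S [310 221  16  13 167] [317.6048 227.0778] [0.6024 0.0836 0.091 ]
cap T [215 191  19  19 275] [223.9055 200.0327] [0.5987 0.0854 0.091 ]
knob S [334 190  11  16 109] [338.9358 197.945 ] [0.5336 0.0845 0.108 ]
knob S [371 210  12  16 138] [376.558  217.2609] [0.5301 0.163  0.108 ]
knob S [410 231  15  16 166] [416.7169 238.4819] [0.5279 0.2419 0.108 ]
knob S [357 241  10  11  50] [362.02 245.78] [0.5989 0.1721 0.108 ]
knob T [118 230  10  12  60] [123.6833 236.2833] [0.5167 0.2334 0.108 ]
knob T [166 234  11  12  47] [172.4255 240.7447] [0.5181 0.1547 0.108 ]
knob T [217 241   8   9  27] [221.2222 246.3333] [0.5176 0.076  0.108 ]
well S [378 240  32  15 270] [397.2741 245.0148] [0.5489 0.219  0.091 ]
well S [352 246   9   7  50] [355.82 249.12] [0.6009 0.1639 0.091 ]
well S [388 269  16  12  67] [395.7313 275.5672] [0.6052 0.245  0.091 ]
well T [122 185  18  17 184] [130.8587 192.587 ] [0.5945 0.2428 0.091 ]
well T [172 192  10  10  81] [176.6667 196.1728] [0.5967 0.1651 0.091 ]
pan S [ 150  112   62   53 2791] [182.5951 138.8008] [ 0.5673 -0.3012  0.06  ]
pan T [ 415  215   80   73 4341] [452.5561 249.0265] [ 0.5638 -0.3069  0.06  ]
[ 0.564  -0.3063  0.06  ] [ 0.554  -0.3111  0.06  ]
```

View pics/b.png

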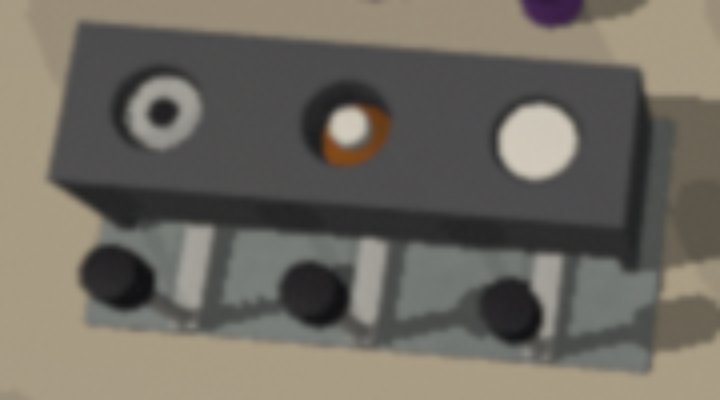

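```bash
python3 -m creep '[[[0,0,-0.143,-1,-0.73,0,-1],[0,0,-0.143,-1,-0.73,0,-1],[0,0,-0.143,-1,-0.73,0,-1],[0,0,-0.143,-1,-0.73,0,-1]]]'
python3 -m creep '[[[0,0,0,-0.52,-0.975,0,-1],[0,0,0,-0.52,-0.975,0,-1],[0,0,0,-0.52,-0.975,0,-1]]]'
python3 -m creep '[[[0,0,0,-0.52,-0.975,0,-1],[0,0,0,-0.52,-0.975,0,-1],[0,0,0,-0.52,-0.975,0,-1]]]'
python3 -m creep '[[[0,0,0,-0.52,-0.975,0,-1],[0,0,0,-0.52,-0.975,0,-1],[0,0,0,-0.52,-0.975,0,-1]]]'
python3 -m creep '[[[0,0,0,-0.52,-0.975,0,-1],[0,0,0,-0.52,-0.975,0,-1],[0,0,0,-0.52,-0.975,0,-1]]]'
python3 - <<'E'
from h import *
from rig import camera
np.set_printoptions(precision=4,suppress=True)
S=dict(np.load("pics/scene0.npz"));T=dict(np.load("pics/top0.npz"))
for n,p in(("edge",[(80,22),(640,70)]),("edgef",[(50,180),(628,228)])):
    q=[onz(T,(90+u/4,165+v/4),.095) for u,v in p];d=q[0]-q[1];print(n,q,"yaw",np.degrees(np.arctan2(-d[0],d[1])),np.linalg.norm(d))
for u,v in((118,276),(315,293),(512,309)): print("knobT",onz(T,(90+u/4,165+v/4),.106))
w=camera("wrist");np.savez("pics/w1.npz",**w);cv2.imwrite("pics/w1.png",w["image"][:,:,::-1]);print(w["intrinsics"],w["rvec"],w["tvec"])
E
```

```text
time: 0.5
position: [0.3179, 0.4747, 0.2222]
eef_rot: [-0.0, 0.0, 1.0, -0.0]
contact_force: [-0.5, 0.5, 0.4]
finger_gap: 0.0872
grasp_force: 0.0
time: 0.8
position: [0.3603, 0.3958, 0.2223]
eef_rot: [-0.0, 0.002, 1.0, -0.001]
contact_force: [-0.2, 0.0, 0.1]
finger_gap: 0.087
grasp_force: 0.0
time: 1.1
position: [0.4025, 0.3185, 0.2225]
eef_rot: [0.0, 0.002, 1.0, -0.0]
contact_force: [-0.1, 0.5, 0.2]
finger_gap: 0.0869
grasp_force: 0.0
time: 1.4
position: [0.4448, 0.2411, 0.2226]
eef_rot: [0.001, 0.002, 1.0, -0.0]
contact_force: [0.7, 0.1, 1.3]
finger_gap: 0.0868
grasp_force: 0.0
time: 1.7
position: [0.4869, 0.1633, 0.2227]
eef_rot: [0.001, 0.002, 1.0, -0.0]
contact_force: [0.1, 0.9, -0.8]
finger_gap: 0.0872
grasp_force: 0.0
edge [array([0.6282, 0.2841, 0.095 ]), array([0.6328, 0.0455, 0.095 ])] yaw 1.1084373128805571 0.23859383927559766
edgef [array([0.5587, 0.282 , 0.095 ]), array([0.5645, 0.0417, 0.095 ])] yaw 1.385435048534418 0.24028950840575536
knobT [0.52   0.2416 0.106 ]
knobT [0.5218 0.1618 0.106 ]
knobT [0.5239 0.0824 0.106 ]
[[325.1923   0.     282.8902]
 [  0.     325.1923 208.436 ]
 [  0.       0.       1.    ]] [-2.083  -2.0775 -0.2779] [-0.1641 -0.5014  0.2625]
```

View pics/w1.png

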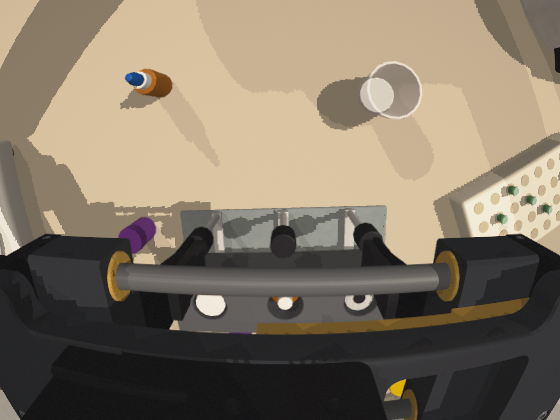

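The wrist picture shows the vial's knob at the left (205,237), its white cap behind it at (210,302), and the narrow vial in the middle (285,302). The knob is at (0.525, 0.082) and the vial at (0.600, 0.084), with the block turned about 1.2°. Next I move over the knob and go down around it.

```bash
python3 -m creep '[[[0,0,0,-0.48,-1,0,-0.3],[0,0,0,-0.48,-1,0,-0.3],[0,0,0,-0.48,-1,0,-0.3],[0,0,0,-0.48,-1,0,-0.3],[0,0,0,-0.48,-1,0,-0.3]]]'
python3 -m creep '[[[0,0,0,0,0,0.4,-0.3],[0,0,0,0,0,0.8,-0.3],[0,0,0,0,0,0.8,-0.3],[0,0,0,0,0,0.8,-0.3]]]'
python3 - <<'E'
from h import *
from rig import camera
w=camera("wrist");np.savez("pics/w2.npz",**w)
c=camera("scene")
cv2.imwrite("pics/w2.png",np.hstack([w["image"][150:420,100:460],cv2.resize(c["image"][130:280,260:440],(360,270))])[:,:,::-1])
E
```

```text
time: 2.25
position: [0.5215, 0.0867, 0.2223]
eef_rot: [-0.001, -0.002, 1.0, 0.001]
contact_force: [0.2, -0.2, -0.0]
finger_gap: 0.0592
grasp_force: 0.0
time: 2.65
position: [0.522, 0.0858, 0.1586]
eef_rot: [-0.001, -0.002, 1.0, 0.0]
contact_force: [-0.4, 0.2, 0.1]
finger_gap: 0.0569
grasp_force: 0.0
```

View pics/w2.png

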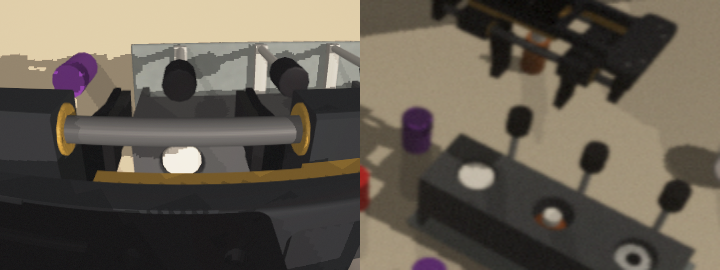

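The knob (180,80 in the wrist crop) lies between the fingers, slightly towards -y. I shift 3 mm, go down and close.

```bash
python3 -m creep '[[[0,0,0,-0.04,-0.04,0.4,-0.3],[0,0,0,-0.04,-0.04,0.7,-0.3],[0,0,0,-0.04,-0.04,0.9,-0.3],[0,0,0,-0.04,-0.04,0.9,-0.3]]]'
python3 -m creep '[[[0,0,0,0,0,0,1],[0,0,0,0,0,0,1],[0,0,0,0,0,0,1],[0,0,0,0,0,0,1],[0,0,0,0,0,0,1]]]' 35
python3 -m creep '[[[0,0,0,0,0,0,1],[0,0,0,0,0,0,1],[0,0,0,0,0,0,1],[0,0,0,0,0,0,1],[0,0,0,0,0,0,1]]]' 35
```

```text
time: 3.15
position: [0.5256, 0.0814, 0.0862]
eef_rot: [-0.001, -0.001, 1.0, 0.0]
contact_force: [0.2, 0.3, -1.0]
finger_gap: 0.0566
grasp_force: 0.0
time: 3.65
position: [0.5263, 0.0824, 0.0872]
eef_rot: [0.001, 0.0, 1.0, 0.001]
contact_force: [1.2, 14.8, 2.0]
finger_gap: 0.0246
grasp_force: 7.3
time: 4.15
position: [0.5263, 0.083, 0.0872]
eef_rot: [0.001, 0.0, 1.0, 0.001]
contact_force: [0.5, 6.6, 2.8]
finger_gap: 0.0232
grasp_force: 35.0
```

```bash
python3 -m creep '[[[0,0,0,0,0,-0.09,1],[0,0,0,0,0,-0.18,1],[0,0,0,0,0,-0.27,1],[0,0,0,0,0,-0.36,1],[0,0,0,0,0,-0.42,1]]]' 40
python3 -m creep '[[[0,0,0,0,0,-0.01,1],[0,0,0,0,0,-0.02,1],[0,0,0,0,0,-0.03,1],[0,0,0,0,0,-0.03,1]]]' 40
```

```text
time: 4.65
position: [0.5263, 0.083, 0.1196]
eef_rot: [0.0, 0.0, 1.0, 0.002]
contact_force: [3.0, 5.5, -9.1]
finger_gap: 0.023
grasp_force: 40.0
time: 5.05
position: [0.5263, 0.083, 0.1218]
eef_rot: [0.0, 0.0, 1.0, 0.002]
contact_force: [3.0, 5.8, -7.2]
finger_gap: 0.0229
grasp_force: 40.0
```

```bash
python3 -m creep '[[[0,0,0,0,0,0,-0.3],[0,0,0,0,0,0,-0.3],[0,0,0,0,0,0,-0.3],[0,0,0,0,0,0,-0.3],[0,0,0,0,0,0,-0.3]]]'
python3 -m creep '[[[0,0,0,0,0,-0.3,-0.3],[0,0,0,0,0,-0.7,-0.3],[0,0,0,0,0,-1,-0.3],[0,0,0,0,0,-1,-0.3],[0,0,0,0,0,-1,-0.3]]]'
python3 - <<'E'
from h import *
from rig import camera
np.set_printoptions(precision=4,suppress=True)
S=camera("scene");T=camera("top");w=camera("wrist")
for n,c,roi in(("S",S,(295,190,345,245)),("T",T,(205,175,245,215))):
    for s,ce in blobs(c,(0,0,130),(180,80,255),roi): print("cap",n,s,ce,onz(c,ce,.123))
cv2.imwrite("pics/c3.png",np.hstack([cv2.resize(S["image"][130:280,260:410],(260,260)),cv2.resize(T["image"][160:260,160:260],(260,260)),w["image"][160:420,140:400]])[:,:,::-1])
E
```

```text
time: 5.55
position: [0.526, 0.081, 0.1228]
eef_rot: [0.0, -0.001, 1.0, -0.0]
contact_force: [0.9, -0.2, -0.3]
finger_gap: 0.0531
grasp_force: 0.0
time: 6.05
position: [0.5259, 0.0811, 0.2028]
eef_rot: [0.0, -0.001, 1.0, -0.0]
contact_force: [-0.9, 0.2, -0.9]
finger_gap: 0.0569
grasp_force: 0.0
cap S [ 295  190   42   35 1023] [316.8094 203.654 ] [0.58   0.0639 0.123 ]
cap S [338 195   7  27 129] [341.8605 209.3333] [0.5635 0.1071 0.123 ]
cap T [237 175   8   7  51] [240.6471 177.7059] [0.6302 0.0586 0.123 ]
```

View pics/c3.png

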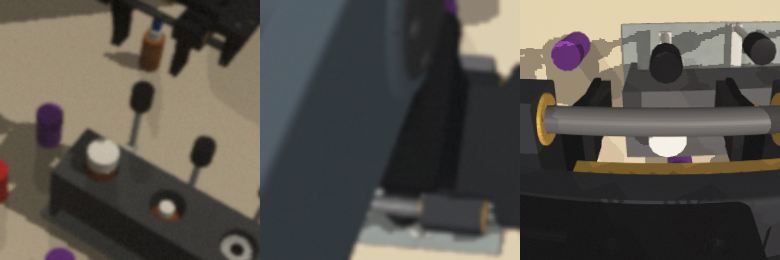

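The vial is now raised: its cap stands clear of the block at about scene (319,215), and the narrow vial is still down. I move over it, go down and grip.

```bash
python3 -m creep '[[[0,0,0,-0.5,0.02,0,-0.5],[0,0,0,-0.925,0.035,0,-0.5],[0,0,0,-0.925,0.035,0,-0.5],[0,0,0,-0.925,0.035,0,-0.5]]]'
python3 -m creep '[[[0,0,0,0,0,0.3,-0.5],[0,0,0,0,0,0.5,-0.5],[0,0,0,0,0,0.64,-0.5],[0,0,0,0,0,0.64,-0.5]]]'
python3 -m creep '[[[0,0,0,0,0,0.2,-0.5],[0,0,0,0,0,0.4,-0.5],[0,0,0,0,0,0.55,-0.5],[0,0,0,0,0,0.63,-0.5],[0,0,0,0,0,0.63,-0.5]]]'
python3 -m creep '[[[0,0,0,0,0,0,1],[0,0,0,0,0,0,1],[0,0,0,0,0,0,1],[0,0,0,0,0,0,1],[0,0,0,0,0,0,1]]]' 15
python3 -m creep '[[[0,0,0,0,0,0,1],[0,0,0,0,0,0,1],[0,0,0,0,0,0,1],[0,0,0,0,0,0,1],[0,0,0,0,0,0,1]]]' 15
```

```text
time: 6.6
position: [0.5991, 0.0841, 0.2008]
eef_rot: [-0.002, -0.001, 1.0, 0.0]
contact_force: [0.1, 0.4, -0.3]
finger_gap: 0.0651
grasp_force: 0.0
time: 7.0
position: [0.5974, 0.0842, 0.1493]
eef_rot: [-0.003, -0.001, 1.0, 0.0]
contact_force: [-1.1, -0.3, 0.2]
finger_gap: 0.065
grasp_force: 0.0
time: 7.5
position: [0.5994, 0.0841, 0.1003]
eef_rot: [-0.001, -0.001, 1.0, 0.0]
contact_force: [0.3, -0.6, -0.6]
finger_gap: 0.0651
grasp_force: 0.0
time: 8.0
position: [0.6001, 0.0841, 0.1013]
eef_rot: [0.0, -0.001, 1.0, 0.0]
contact_force: [-0.1, 0.4, -0.1]
finger_gap: 0.0333
grasp_force: 0.2
time: 8.5
position: [0.6002, 0.0841, 0.1012]
eef_rot: [0.0, -0.001, 1.0, 0.0]
contact_force: [0.0, 0.7, 1.8]
finger_gap: 0.0325
grasp_force: 15.0
```

```bash
python3 -m creep '[[[0,0,0,0,0,-0.2,1],[0,0,0,0,0,-0.5,1],[0,0,0,0,0,-0.8,1],[0,0,0,0,0,-1,1],[0,0,0,0,0,-1,1]]]' 20
python3 -m creep '[[[0,0,0,0.05,-0.35,0,1],[0,0,0,0.1,-0.7,0,1],[0,0,0,0.1,-0.98,0,1],[0,0,0,0.1,-0.98,0,1]]]'
python3 -m creep '[[[0,0,0,0.05,-0.35,0,1],[0,0,0,0.1,-0.7,0,1],[0,0,0,0.1,-0.98,0,1],[0,0,0,0.1,-0.98,0,1]]]'
python3 -m creep '[[[0,0,0,0.05,-0.35,0,1],[0,0,0,0.1,-0.7,0,1],[0,0,0,0.1,-0.98,0,1],[0,0,0,0.1,-0.98,0,1]]]'
python3 - <<'E'
from h import *
from rig import camera
np.set_printoptions(precision=4,suppress=True)
c=camera("scene");w=camera("wrist")
cv2.imwrite("pics/d.png",np.hstack([cv2.resize(c["image"][80:280,120:320],(400,400)),w["image"][10:410,80:480]])[:,:,::-1])
T=dict(np.load("pics/top0.npz"))
g=cv2.GaussianBlur(cv2.cvtColor(T["image"],cv2.COLOR_RGB2GRAY),(3,3),0)
h=cv2.HoughCircles(g,cv2.HOUGH_GRADIENT,1,50,param1=80,param2=15,minRadius=28,maxRadius=40)
for x,y,r in h[0]:
    if x>400 and 200<y<310: print(x,y,r,onz(T,(x,y),.06))
E
```

```text
time: 9.0
position: [0.6015, 0.084, 0.183]
eef_rot: [0.002, -0.001, 1.0, -0.0]
contact_force: [-0.0, -0.5, -1.0]
finger_gap: 0.0326
grasp_force: 20.0
time: 9.4
position: [0.5914, 0.0031, 0.1794]
eef_rot: [-0.001, 0.001, 1.0, -0.0]
contact_force: [0.0, -0.2, -0.6]
finger_gap: 0.0322
grasp_force: 20.0
time: 9.8
position: [0.584, -0.0745, 0.1799]
eef_rot: [-0.001, 0.001, 1.0, -0.0]
contact_force: [-0.3, -0.4, -0.5]
finger_gap: 0.0324
grasp_force: 20.0
time: 10.2
position: [0.5765, -0.1523, 0.1802]
eef_rot: [-0.0, 0.0, 1.0, -0.0]
contact_force: [0.2, -0.0, -1.0]
finger_gap: 0.0329
grasp_force: 20.0
457.5 252.5 34.7 [ 0.5587 -0.3153  0.06  ]
```

View pics/d.png

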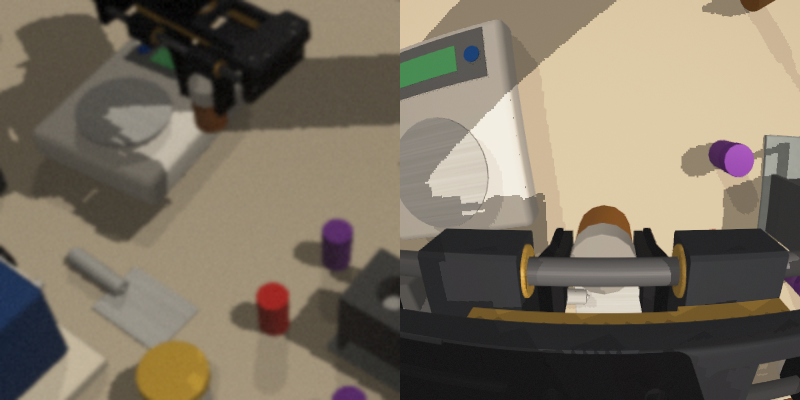

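The vial is held upright with its amber end down, near scene (225,140). The pan is at about (0.560, -0.310), so I go over it and start down.

```bash
python3 -m creep '[[[0,0,0,0.05,-0.35,0,1],[0,0,0,0.1,-0.7,0,1],[0,0,0,0.1,-0.985,0,1],[0,0,0,0.1,-0.985,0,1]]]'
python3 -m creep '[[[0,0,0,0.05,-0.35,0,1],[0,0,0,0.1,-0.7,0,1],[0,0,0,0.1,-0.985,0,1],[0,0,0,0.1,-0.985,0,1]]]'
python3 -m creep '[[[0,0,0,0,0,0.2,1],[0,0,0,0,0,0.45,1],[0,0,0,0,0,0.7,1],[0,0,0,0,0,0.9,1],[0,0,0,0,0,1,1]]]'
python3 -m creep '[[[0,0,0,0,0,0.03,1],[0,0,0,0,0,0.05,1],[0,0,0,0,0,0.07,1],[0,0,0,0,0,0.09,1],[0,0,0,0,0,0.09,1]]]'
```

```text
time: 10.7
position: [0.5689, -0.2309, 0.1807]
eef_rot: [0.0, -0.0, 1.0, -0.0]
contact_force: [-0.1, 0.6, 0.1]
finger_gap: 0.0324
grasp_force: 20.0
time: 11.1
position: [0.5612, -0.3104, 0.1809]
eef_rot: [0.001, 0.0, 1.0, -0.001]
contact_force: [0.4, -0.2, -0.7]
finger_gap: 0.0326
grasp_force: 20.0
time: 11.6
position: [0.5599, -0.306, 0.0992]
eef_rot: [-0.001, -0.001, 1.0, 0.002]
contact_force: [0.2, 1.3, -0.6]
finger_gap: 0.0325
grasp_force: 20.0
time: 12.1
position: [0.5607, -0.3089, 0.0941]
eef_rot: [0.0, -0.001, 1.0, -0.0]
contact_force: [-0.4, 0.3, -0.7]
finger_gap: 0.0323
grasp_force: 20.0
```

```bash
python3 -m creep '[[[0,0,0,0,0,0.015,1],[0,0,0,0,0,0.03,1],[0,0,0,0,0,0.03,1]]]'
python3 -m creep '[[[0,0,0,0,0,0.01,1],[0,0,0,0,0,0.02,1],[0,0,0,0,0,0.02,1]]]'
python3 -m creep '[[[0,0,0,0,0,0.01,1],[0,0,0,0,0,0.015,1],[0,0,0,0,0,0.015,1]]]'
```

```text
time: 12.4
position: [0.5604, -0.3088, 0.0912]
eef_rot: [-0.0, -0.001, 1.0, 0.0]
contact_force: [0.1, 0.8, -0.4]
finger_gap: 0.0323
grasp_force: 20.0
time: 12.7
position: [0.5604, -0.3087, 0.0896]
eef_rot: [-0.0, -0.001, 1.0, 0.0]
contact_force: [0.4, -0.6, -0.9]
finger_gap: 0.0323
grasp_force: 20.0
time: 13.0
position: [0.5606, -0.3088, 0.0888]
eef_rot: [0.0, -0.001, 1.0, -0.0]
contact_force: [0.2, -0.2, 0.4]
finger_gap: 0.0323
grasp_force: 20.0
```

```bash
python3 -m creep '[[[0,0,0,0,0,0.005,1],[0,0,0,0,0,0.01,1],[0,0,0,0,0,0.01,1]]]'
python3 -m creep '[[[0,0,0,0,0,0.005,1],[0,0,0,0,0,0.01,1],[0,0,0,0,0,0.01,1]]]' 10
```

```text
time: 13.3
position: [0.5608, -0.3088, 0.0887]
eef_rot: [0.0, -0.001, 1.0, -0.0]
contact_force: [-1.4, 2.2, 5.3]
finger_gap: 0.0319
grasp_force: 20.0
time: 13.6
position: [0.5609, -0.3086, 0.0885]
eef_rot: [0.0, -0.001, 1.0, -0.0]
contact_force: [-0.9, 2.1, 8.7]
finger_gap: 0.0329
grasp_force: 10.0
```

The upward force shows the vial standing on the pan. I open and retreat.

```bash
python3 -m creep '[[[0,0,0,0,0,0,-0.5],[0,0,0,0,0,0,-0.5],[0,0,0,0,0,0,-0.5],[0,0,0,0,0,0,-0.5],[0,0,0,0,0,0,-0.5]]]'
python3 -m creep '[[[0,0,0,0,0,-0.2,-0.5],[0,0,0,0,0,-0.5,-0.5],[0,0,0,0,0,-0.8,-0.5],[0,0,0,0,0,-1,-0.5],[0,0,0,0,0,-1,-0.5]]]'
python3 -m creep '[[[0,0,0,0,0,-0.4,-0.5],[0,0,0,0,0,-0.8,-0.5],[0,0,0,0,0,-1,-0.5],[0,0,0,0,0,-1,-0.5],[0,0,0,0,0,-1,-0.5]]]'
python3 - <<'E'
from h import *
from rig import camera
c=camera("scene");w=camera("wrist")
cv2.imwrite("pics/e.png",np.hstack([cv2.resize(c["image"][80:280,120:420],(600,400)),cv2.resize(w["image"][10:410,180:380],(200,400))])[:,:,::-1])
E
```

```text
time: 14.1
position: [0.5604, -0.3088, 0.0866]
eef_rot: [-0.0, -0.001, 1.0, 0.0]
contact_force: [-0.3, -0.6, 0.1]
finger_gap: 0.0623
grasp_force: 0.0
time: 14.6
position: [0.562, -0.31, 0.1696]
eef_rot: [0.002, -0.001, 1.0, -0.002]
contact_force: [0.9, -0.1, -0.2]
finger_gap: 0.0653
grasp_force: 0.0
time: 15.1
position: [0.5599, -0.3083, 0.2456]
eef_rot: [-0.001, -0.001, 1.0, 0.001]
contact_force: [-0.5, 0.5, -0.8]
finger_gap: 0.065
grasp_force: 0.0
```

View pics/e.png

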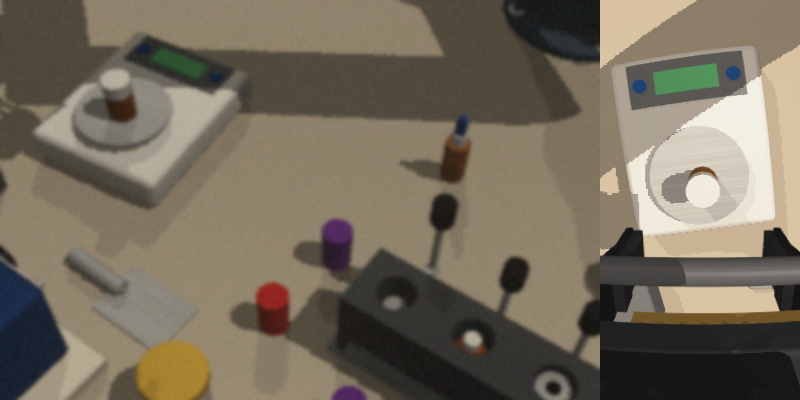

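The vial stands upright and released near the middle of the pan (about 118,100 in the scene crop), and the narrow vial is still down in its well (470,340). The robot is clear of everything.

```bash
python3 -c "
from rig import job
print(job.job_done())"
```

```text
the job is handed in; nothing more can be done
None
```

The job is handed in (no verdict was returned): in the last camera check the white-capped vial stood upright and released near the centre of the balance pan, and the narrow-necked vial was still down in its well.

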